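Run the die tray home under the arbor press and lock it

TASK

The cutting die stands ready on the press's sliding tray, which is drawn out and held by its cam lock. With the fingertips, gently push the red-knobbed cam lever round to its stop so that the cam's low point faces the tray, push the tray by its black handle bar fully home under the platen, then push the lever all the way back round to lock the tray there. Only push: do not pinch or grip anything, do not touch the die (it rides in standing on its board), and leave the other things on the bench and press where they are.

Things in the scene. Friction and masses are not known exactly. Their poses are not given: they have to be found in the camera images.
- press: blue C-frame bench arbor press, fixed. Origin on the table, under the tray's centre line. x (level): the way the tray is pushed in; y: to the left of that; z up. Sole plate 20 mm thick, x -150 to 210, y -135 to 135 mm. Column at x 138 to 208 mm, head and ram above up to 420 mm high, hand lever on the +y side up to 450 mm. The cam lock is on the -y side of the tray.
- platen (a point): centre of the underside of the press's raised square platen (130 mm wide), 125 mm above the table, at x = 40, y = 0 mm in the press's frame
- die_tray (a joint): travel of the die tray along the press's x, in m: 0 drawn out, 0.15 fully home on its stop; starts 0 to 0.015. Stiff (about 3 N), stays where left. Locked, it stops at about 0.022, where the keeper bar on its -y edge meets the cam; with the cam's low point turned to it the bar passes. Fully home the bar is past the cam, which can then be turned back behind it.
- tray_centre (a point): middle of the top of the white cutting board (170 x 110 mm) on the aluminium die tray (200 x 130 mm, its top 44 mm above the table); 59 mm above the table, in the press's frame at x = (-125 mm + travel), y = 0
- tray_handle: black round handle bar of the tray, 16 mm thick, 100 mm long, level, along the press's y, across the front of the tray and 25 mm in front of its edge; nothing stands before it. Origin at the middle of the bar, 68 mm above the table; in the press's frame at x = (-250 mm + travel), y = 0.
- lock_lever (a joint): angle of the cam lever, rad: 0 locked (against a stop), 2.09 the cam's low point (the flat of its brass plate) faces the tray (against the other stop); grows clockwise seen from above. At 0 the lever points 1.05 rad clockwise from the press's x axis, at 2.09 along its -x axis (in line with the tray, to its front). Starts 0 to 0.22. Stiff (about 2 N at the knob), stays where left.
- lock_pivot (a point): pivot axis of the cam lever, at the height of the lever's top, 63 mm above the table; in the press's frame at x = -60, y = -98 mm
- lock_knob: red upright round grip at the end of the cam lever, 20 mm thick, from 63 to 112 mm above the table, 70 mm from the pivot axis; origin at the middle of its foot. The lever under it is a dark bar 14 mm wide, its top 63 mm above the table.
- die: dark steel belt-tip cutting die, an open outline 90 x 44 mm, 32 mm tall, with two red cross bars, loose on the white cutting board; origin under its middle, 59 mm above the table
- stamp: small brass-and-steel hand stamp standing upright on the far side of the press's sole plate, 19 mm thick, 65 mm tall; origin under its centre
- mallet: pale round-headed mallet lying on the table, head 60 mm thick and 85 mm long, wooden handle 200 mm; origin on the table under the head
- awl: awl with a turned light-wood handle, lying down, 143 mm long, 27 mm thick; origin under the handle's front end
- slicker: dark wooden edge slicker lying on the green mat, 117 mm long, 24 mm thick; origin under its waist
- punch_pliers: rotary punch pliers with red handles lying on the green mat, 230 mm long, 16 mm high; origin under the jaw
- tin: red tin with a green lid, 78 x 113 x 73 mm high; origin under its centre
- water_bottle: pale blue drinking bottle, 70 mm thick, 230 mm tall; origin under its centre

How it is judged:
On the way, in this order (a step that is already met when the one before it is completed fails the run):
1. the cam is turned to its low point with the tray still out (value of joint lock_lever above 1.93 rad and value of joint die_tray below 0.06 m), for 0.1 s.
2. the tray is pushed fully home (value of joint die_tray above 0.146 m and value of joint lock_lever above 1.8 rad), for 0.1 s.
At the end, for the whole second after the job is handed in: The tray is fully home (within 7 mm of its stop), the cam lever is turned back to locked (within 0.35 rad of its locked stop), the die stands flat on its board under the platen, and all is at rest (value of joint die_tray above 0.143 m and value of joint lock_lever below 0.35 rad and x of die in the frame of press between -0.02 and 0.09 m and y of die in the frame of press between -0.035 and 0.035 m and angle between die's own z axis and vertical below 0.1 rad and linear speed of die below 0.02 m/s and velocity of joint die_tray between -0.01 and 0.01 m/s and velocity of joint lock_lever between -0.05 and 0.05 rad/s); the robot touches nothing.
It fails at once if the robot touches the die (contact force between any of the fingers, the arm and die above 0.5 N).
It fails at once if the die is lifted off its board or tipped (height (world z) of die above 0.069 m or height (world z) of die below 0.05 m or angle between die's own z axis and vertical above 0.3 rad).
It fails at once if the knob or the handle is gripped or pushed roughly (more than 40 N) (contact force between the fingers and lock_knob above 40 N or contact force between the fingers and tray_handle above 40 N).
It fails at once if another thing on the bench or the press is moved by more than 20 mm (distance of any of stamp, mallet, awl, slicker, punch_pliers, tin, water_bottle from where it was at the start of the episode above 0.02 m).
It also fails if it takes over 72 s, if anything falls off the work surface, if the arm or the gripper's body presses on something with over 40 N, if the wrist force passes 120 N, or if a joint passes its speed limit or range.

ROBOT

A 6-joint arm with a two-finger parallel gripper is mounted at the origin on the work surface. World frame = base frame: x ahead of the robot, y to its left, z up, the work surface at z = 0. Lengths are in m, angles in rad, forces in N, time in s.
With the tool pointing down it reaches from about 0.35 to 0.775 m from the base axis. Payload 5.5 kg.
Tool frame: the origin (TCP) lies at the very end of the fingers, on their centre line; the grasp point (between the pads) lies 19 mm behind it; z points along the fingers, y is the line along which they close (so a half turn about z gives the same grasp; the last joint's range is limited). The gripper opens to 85 mm and grips with 20 to 120 N. Pads are 22 mm wide; open, the fingers measure 114 mm over their backs; the gripper's body (76 mm by 85 mm) begins 54 mm behind the grasp point. The pads swing forward as they close: fully open they stand 13 mm farther back than shut.
Start: joints at [-1.316, 0.313, 0.046, 1.304, 0, 1.431], TCP at [0.221, -0.531, 0.202] pointing down, gripper open.
Joint ranges: [-2.76, 2.76], [-0.86, 1.69], [-1.03, 1.26], [-2.2, 2.34], [-1.47, 1.5], [-3.14, 3.14]. Speed limits (rad/s): [2.57, 2.57, 3.14, 3.14, 3.14, 3.14].

INTERFACE

Orientations are given as a rotation vector (axis times angle).
In Python, from plant import robot gives the robot as it stands.
- The arm moves only by the shell command python3 -m inch 'ROWS'. ROWS is JSON, one flat list of numbers, 7 for each row, row after row: the shift along the tool's x, y, z each as a share of 200 mm, from -1 to 1, then the turn, a rotation vector about the tool's x, y, z each as a share of 2 rad, from -1 to 1, then the gripper's target within -1 to 1 (fully open at 1, half-way at 0, shut at -1). In form: [tx, ty, tz, wx, wy, wz, grip, tx, ty, tz, wx, wy, wz, grip, ...]. A call has 1 to 10 rows; each row is the pose to reach, as a shift and turn from the pose commanded when the call began, along the tool's axes at that moment; what a row does not reach only later rows make up. A row lasts 1/10 s, in which the tool goes at most 50 mm and 8.59 degrees, less where a joint would pass 70% of its speed; a pose out of reach is approached as far as the arm can. A call with a number of a shift or a turn outside -1 to 1 is refused whole. A call with a gripper value outside its range is refused whole. The fingers move at their own pace and stop on an object; the grip force is fixed at half the most. Time passes only in rows, so rows that repeat a pose let the fingers close. It gives the time, the measured TCP pose, the force, the opening and the grip force at its end, in the units of the state.
- robot.observe(): the state, without advancing time (a new reading comes with each control period).
- robot.camera(name): name is "side" or "top"; returns a dict with "color" (420x560x3 uint8, red, green, blue), "fovy" (degrees; the focal length in pixels is half the picture's height over the tangent of half this angle, whatever the lens; pixels are square), "cx", "cy" (the principal point, pixels), "distortion" ([k1, k2, p1, p2, k3] as OpenCV has them; the pictures are not rectified), "eye" and "orientation" of the camera in the world. Camera axes: x right, y down, z forward; pixel columns grow to the right and rows downward; lengths in m; the calibration is good to about 2 mm. A picture is of the moment at which its call begins. There is no depth.
- robot.finish_job(): hands the job in; it is judged then, once.
Trained networks look in a picture, given as the dict that the camera call returned (one of the last four; its "shot" number tells which), for a name from the list of things; names that differ only in an ending like _2 or _b are one class to them, and where a whole thing is asked for, a point or a joint stands for the part that bears it (a point fixed in the world has none). Each returns a list of dicts, best first, with "score" (0 to 1); they miss things now and then, are a little off and sometimes report something else, mostly with a low value. They report only what shows in the picture. A call takes as long as a camera call.
- robot.trace(name, picture): "region" (420x560 bool, what is visible of it) and "box" ([centre column, centre row, width, height] in pixels, round what is visible of it).
- robot.place_of(name, picture): "point" ([column, row] in pixels: a listed point, or the origin of a listed thing).
The state is a dict: "clock": time; "joints": joint angles; "qd": joint speeds; "joint_torque": joint torques, N m; "tool_pos": TCP position; "eef_rot": TCP orientation; "force": force on the tool from outside, world axes, zero at the start; "torque": the same for the moment, N m; "opening": opening from 0.0 (shut) to 1.0 (fully open); "gripper_force": force on a finger pad.
Only numpy, scipy, OpenCV 4.12 (cv2) and the standard library are available. Lean on these libraries where they do the work, as an engineer would, in place of code of your own. Each camera call takes 0.05 s, during which the arm holds its last target. There are 200 camera calls.

## Working session

There is one attempt and no reset: what is moved stays moved. The work goes in short steps, Python scripts to look and compute and a shell command to move; the robot and the scene stay as the last step left them, time stands still between calls to the robot, and variables do not carry over. Pictures are saved under pics/ and viewed, at most 10 in all, crops included, and the job is handed in when it is done.

```bash
mkdir -p pics
cat > h.py <<'E'
import numpy as np, cv2
from scipy.spatial.transform import Rotation as R
from plant import robot
def cam(p):
    f=210/np.tan(np.radians(p["fovy"])/2)
    K=np.array([[f,0,p["cx"]],[0,f,p["cy"]],[0,0,1.]])
    o=np.array(p["orientation"],float)
    M=o if o.shape==(3,3) else (R.from_rotvec(o).as_matrix() if o.size==3 else R.from_quat(o).as_matrix())
    return K,np.array(p["distortion"],float),M,np.array(p["eye"],float)
def ray(p,px):
    K,d,M,e=cam(p)
    u=cv2.undistortPoints(np.array([[px]],float),K,d)[0,0]
    return e,M@np.array([u[0],u[1],1])
def at_z(p,px,z):
    e,r=ray(p,px); return e+r*(z-e[2])/r[2]
def proj(p,X):
    K,d,M,e=cam(p)
    rv=cv2.Rodrigues(M.T)[0]
    return cv2.projectPoints(np.array(X,float).reshape(-1,1,3),rv,-M.T@e,K,d)[0][:,0]
def save(p,n,): cv2.imwrite("pics/"+n,p["color"][:,:,::-1])
E
python3 - <<'E'
from h import *
ps={c:robot.camera(c) for c in("top","side")}
print(robot.observe())
for c,p in ps.items():
    save(p,c+"0.png"); print(c,p["eye"],p["orientation"],p["fovy"],p["distortion"])
    for n,z in [("platen",.125),("tray_centre",.059),("tray_handle",.068),("lock_pivot",.063),("lock_knob",.063),("die",.059),("press",0),("stamp",.02),("tin",0),("water_bottle",0),("mallet",0),("awl",0)]:
        for d in robot.place_of(n,p)[:2]:
            print(c,n,round(d["score"],2),np.round(d["point"]),np.round(at_z(p,d["point"],z),3))
E
```

```text
{'clock': 0.1, 'joints': array([-1.31562585e+00,  3.13928369e-01,  4.50596475e-02,  1.30355596e+00,
       -1.72020957e-05,  1.43117337e+00]), 'qd': array([-0.00066371,  0.00087547,  0.00243837,  0.00065087, -0.00149156,
       -0.00062624]), 'joint_torque': array([ 1.26883526e-03, -4.81726813e+01,  2.99242759e+01,  1.27410307e-02,
       -2.29896259e-04, -1.68036064e-05]), 'tool_pos': array([ 0.22100126, -0.53029108,  0.20118284]), 'eef_rot': array([-3.07899123e+00, -6.15801974e-01,  1.74577882e-04]), 'force': array([ 1.4195306 ,  0.31615999, -0.27899115]), 'torque': array([ 0.03138623, -0.02907521, -0.04272499]), 'gripper_force': 0.0, 'opening': 0.9980157964447035}
top [ 0.31338434 -0.01069867  1.41446889] [-2.12263928  2.14275828 -0.20042657] 56.96815081302815 [-0.07241534  0.          0.          0.          0.        ]
top platen 0.86 [323. 190.] [ 0.617 -0.181  0.125]
top tray_centre 0.63 [284. 193.] [ 0.621 -0.049  0.059]
top tray_centre 0.26 [303. 238.] [ 0.457 -0.112  0.059]
top tray_handle 0.67 [248. 191.] [0.626 0.082 0.068]
top tray_handle 0.52 [134. 244.] [0.44  0.479 0.
[... 541 characters left out ...]
31  0.81691741] [-0.58109635  2.48651111 -1.43495974] 46.36556528042308 [-0.11833855  0.          0.          0.          0.        ]
side platen 0.74 [267. 177.] [ 0.624 -0.186  0.125]
side tray_centre 0.85 [250. 211.] [ 0.626 -0.069  0.059]
side tray_handle 0.69 [227. 229.] [0.626 0.069 0.068]
side lock_pivot 0.69 [284. 213.] [ 0.521 -0.096  0.063]
side die 0.9 [245. 216.] [ 0.624 -0.036  0.059]
side press 0.86 [263. 217.] [ 0.619 -0.145  0.   ]
side stamp 0.65 [235. 205.] [ 0.723 -0.14   0.02 ]
side tin 0.59 [150. 287.] [0.718 0.324 0.   ]
side tin 0.29 [231. 203.] [ 0.761 -0.18   0.   ]
side water_bottle 0.85 [344. 185.] [ 0.455 -0.495  0.   ]
side awl 0.6 [300. 307.] [0.33  0.217 0.   ]
```

View pics/top0.png

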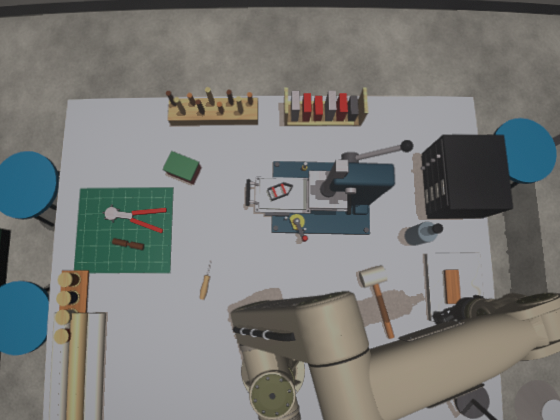

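View pics/side0.png

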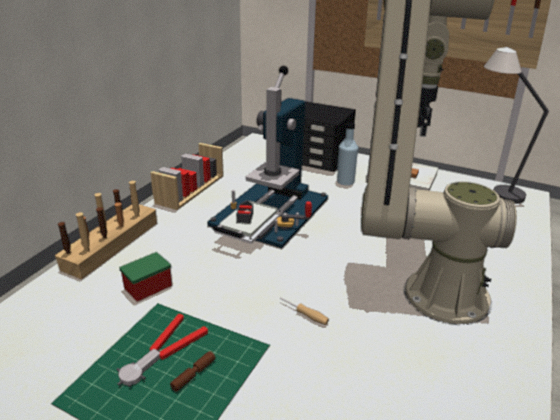

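```bash
cat > fit.py <<'E'
from h import *
from scipy.optimize import least_squares
def model(v,names):
    x,y,a,t,q=v; P={"platen":(.04,0,.125),"tray_centre":(-.125+t,0,.059),"tray_handle":(-.25+t,0,.068),"lock_pivot":(-.06,-.098,.063),
     "lock_knob":(-.06+.07*np.cos(-1.047-q),-.098+.07*np.sin(-1.047-q),.063),"press":(0,0,0),
     "c1":(-.15,.135,.02),"c2":(-.15,-.135,.02),"c3":(.21,-.135,.02),"h1":(-.25+t,.05,.068),"h2":(-.25+t,-.05,.068)}
    c,s=np.cos(a),np.sin(a)
    return np.array([(x+c*P[n][0]-s*P[n][1],y+s*P[n][0]+c*P[n][1],P[n][2]) for n in names])
def run(tag,x0=(.62,-.145,-1.57,.01,.1),names=("platen","tray_centre","tray_handle","lock_pivot","lock_knob"),ref=None):
    obs=[];ps={}
    for c in("top","side"):
        p=ps[c]=robot.camera(c)
        for n in names:
            for d in robot.place_of(n,p)[:2]:
                if d["score"]>.4:
                    obs.append((c,n,np.array(d["point"])))
    # drop outliers vs. the starting guess
    obs=[o for o in obs if np.linalg.norm(proj(ps[o[0]],model(x0,[o[1]]))[0]-o[2])<18]
    f=lambda v:np.concatenate([proj(ps[c],model(v,[n]))[0]-u for c,n,u in obs]+[(np.array(v)-x0)*[30,30,30,30,2]])
    s=least_squares(f,x0,loss="soft_l1")
    print(tag,np.round(s.x,4))
    for c,n,u in obs: print(" ",c,n,np.round(proj(ps[c],model(s.x,[n]))[0]-u,1))
    ims=[]
    for c,p in ps.items():
        ce=proj(p,[[.57,-.1,.06]])[0].astype(int); y0,x0_=max(ce[1]-65,0),ce[0]-80
        im=cv2.resize(p["color"][y0:y0+130,x0_:x0_+130,::-1],None,fx=3,fy=3,interpolation=cv2.INTER_CUBIC)
        for n in("platen","tray_centre","lock_pivot","lock_knob","c1","c2","c3","h1","h2"):
            u=(proj(p,model(s.x,[n]))[0]-[x0_,y0]+.5)*3
            cv2.circle(im,tuple(u.astype(int)),3,(255,0,255),1)
        ims.append(im)
    cv2.imwrite(f"pics/{tag}.png",np.hstack(ims)); return s.x,ps
if __name__=="__main__": run("fit0")
E
python3 fit.py
```

```text
fit0 [ 0.6164 -0.1496 -1.5996  0.0212  0.2187]
  top platen [0.2 1.4]
  top tray_centre [1.1 1.6]
  top tray_handle [-1.  -0.5]
  top lock_pivot [-0.1 -0.6]
  top lock_knob [-0.2  0.8]
  side platen [-0.5 -1.3]
  side tray_centre [-0.6  0.4]
  side tray_handle [1.7 0.4]
  side lock_pivot [-2.6 -0.3]
  side lock_knob [-0.1 -1. ]
```

View pics/fit0.png

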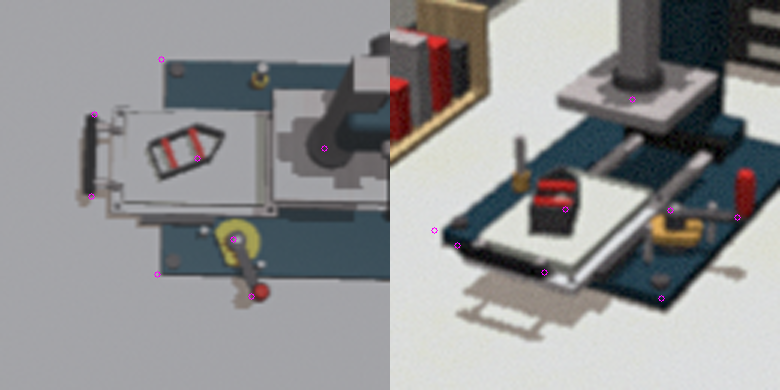

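Run:
```python
from h import *
from fit import model
from scipy.optimize import least_squares
names=("platen","tray_centre","tray_handle","lock_pivot","lock_knob","press")
x0=np.array((.6164,-.1496,-1.59,.015,.15));obs=[]
for k in range(4):
  for c in("top","side"):
    p=robot.camera(c)
    if k==0: ce=proj(p,[[.57,-.1,.06]])[0].astype(int); print(c,ce-[80,65], np.round(at_z(p,proj(p,[[.52,-.09,.063]])[0],.063),4))
    for n in names:
        for d in robot.place_of(n,p)[:2]:
            e=proj(p,model(x0,[n]))[0]-d["point"]
            if d["score"]>.4 and np.hypot(*e)<14: obs.append((p,c,n,np.array(d["point"]),.5))
    if k==0:
        o=ce-[80,65]
        M={"top":{"c1":(164,60),"c2":(162,276)},"side":{"c1":(443,231),"c2":(664,304)}}[c]
        for n,u in M.items():
            obs.append((p,c,n,(np.array(u)-([390,0] if c=="side" else [0,0]))/3+o-.5,1.))
f=lambda v:np.concatenate([w*(proj(p,model(v,[n]))[0]-u) for p,c,n,u,w in obs])
s=least_squares(f,x0,loss="soft_l1"); print(np.round(s.x,4))
for c in("top","side"):
  for n in names+("c1","c2"):
    r=[proj(p,model(s.x,[n]))[0]-u for p,cc,m,u,w in obs if (cc,m)==(c,n)]
    if r: print(c,n,len(r),np.round(np.mean(r,0),1),np.round(np.std(r,0),1))
print(np.round(model(s.x,["lock_pivot","lock_knob","tray_handle"]),3))
```

```text
top [218 141] [ 0.52  -0.09   0.063]
side [190 145] [ 0.52  -0.09   0.063]
[ 0.6159 -0.1515 -1.5943  0.0172  0.1629]
top platen 4 [0.1 0.6] [1.6 0.8]
top tray_centre 4 [0.7 0. ] [1.2 0.8]
top tray_handle 4 [-0.4  0.6] [1.3 0.7]
top lock_pivot 3 [-0.9  0.7] [1.5 0.7]
top lock_knob 3 [0.3 1.4] [0.2 1. ]
top press 4 [ 0.8 -2.7] [1. 1.]
top c1 1 [-0.4  0.1] [0. 0.]
top c2 1 [-0.9 -0.3] [0. 0.]
side platen 4 [1.3 0.1] [1.4 1.3]
side tray_centre 3 [1.9 2.1] [1.1 2.6]
side tray_handle 4 [-0.4  0.6] [0.6 1.6]
side lock_pivot 4 [-1.  -1.9] [1.2 1.1]
side lock_knob 3 [-0.6 -0.2] [1.5 0.5]
side press 4 [ 0.2 -0.1] [0.7 1.1]
side c1 1 [-2.4 -0.3] [0. 0.]
side c2 1 [-0.  -2.3] [0. 0.]
[[ 0.519 -0.089  0.063]
 [ 0.453 -0.112  0.063]
 [ 0.621  0.081  0.068]]
```

```bash
cat > go.py <<'E'
# python3 go.py x y z yaw_deg ... : rows' shift/turn shares to waypoints from present pose (tool down)
import sys; from h import *
s=robot.observe(); R0=R.from_rotvec(s["eef_rot"]); p0=s["tool_pos"]
X=R0.as_matrix()[:,0]; print("t",s["clock"],"tcp",np.round(p0,4),"yaw",round(np.degrees(np.arctan2(X[1],X[0])),1),"F",np.round(s["force"],1),"j6",np.round(s["joints"][[0,5]],2))
a=list(map(float,sys.argv[1:]))
for i in range(0,len(a),4):
    x,y,z,w=a[i:i+4]
    Rt=R.from_matrix(np.array([[np.cos(np.radians(w)),np.sin(np.radians(w)),0],[np.sin(np.radians(w)),-np.cos(np.radians(w)),0],[0,0,-1]]).T)
    print(np.round(R0.inv().apply(np.array([x,y,z])-p0)/.2,3).tolist(),np.round((R0.inv()*Rt).as_rotvec()/2,3).tolist())
E
python3 go.py .345 -.343 .2 65 .468 -.155 .2 109
```

```text
t 4.7 tcp [ 0.2212 -0.5308  0.202 ] yaw 22.6 F [ 0.4  0.5 -0.2] j6 [-1.32  1.43]
[0.933, -0.629, 0.01] [0.0, 0.0, -0.37]
[1.862, -1.26, 0.01] [0.0, 0.0, -0.754]
```

```bash
python3 -m inch '[0.93,-0.63,0,0,0,-0.37,-1, 0.93,-0.63,0,0,0,-0.37,-1, 0.93,-0.63,0,0,0,-0.37,-1, 0.93,-0.63,0,0,0,-0.37,-1, 0.93,-0.63,0,0,0,-0.37,-1, 0.93,-0.63,0,0,0,-0.37,-1, 0.93,-0.63,0,0,0,-0.37,-1]'; python3 go.py .468 -.155 .2 109
```

```text
clock: 5.4
tool_pos: [0.3447, -0.3429, 0.2023]
eef_rot: [2.649, 1.688, -0.001]
force: [0.2, 0.6, 0.2]
opening: 0.002
gripper_force: 0.0
t 5.4 tcp [ 0.3447 -0.3429  0.2023] yaw 65.0 F [0.2 0.6 0.2] j6 [-0.95  1.06]
[1.112, 0.162, 0.01] [0.0, 0.001, -0.384]
```

```bash
python3 -m inch '[0.96,0.16,0,0,0,-0.384,-1, 0.96,0.16,0,0,0,-0.384,-1, 0.96,0.16,0,0,0,-0.384,-1, 0.96,0.16,0,0,0,-0.384,-1, 0.96,0.16,0,0,0,-0.384,-1, 0.96,0.16,0,0,0,-0.384,-1]'; python3 go.py .468 -.16 .2 109  .468 -.16 .075 109
python3 - <<'E'
from h import *
ims=[]
for c in("top","side"):
    p=robot.camera(c); ce=proj(p,[[.5,-.1,.06]])[0].astype(int); y,x=max(ce[1]-65,0),ce[0]-65
    ims.append(cv2.resize(p["color"][y:y+130,x:x+130,::-1],None,fx=3,fy=3,interpolation=cv2.INTER_CUBIC))
cv2.imwrite("pics/a.png",np.hstack(ims))
E
```

```text
clock: 6.0
tool_pos: [0.455, -0.1827, 0.2018]
eef_rot: [1.823, 2.559, -0.001]
force: [-0.6, 0.1, -0.2]
opening: 0.002
gripper_force: 0.0
t 6.0 tcp [ 0.455  -0.1827  0.2018] yaw 109.1 F [-0.6  0.1 -0.2] j6 [-0.55  0.69]
[0.086, 0.099, 0.009] [-0.0, 0.0, 0.001]
[0.086, 0.099, 0.634] [-0.0, 0.0, 0.001]
```

View pics/a.png

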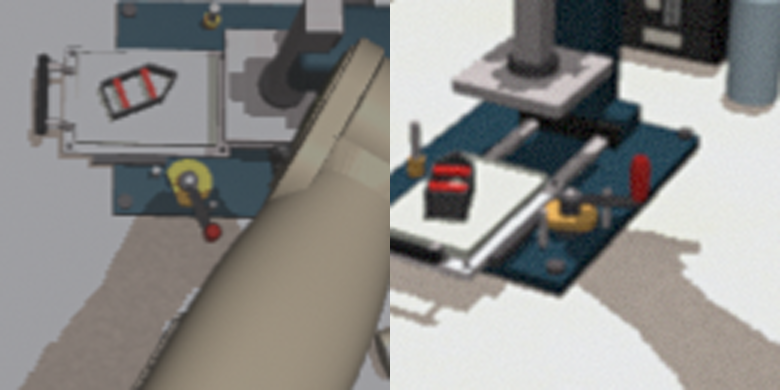

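Run:
```python
from h import *
for c in("top","side"):
    p=robot.camera(c); ce=proj(p,[[.5,-.1,.06]])[0].astype(int); o=ce-[65,65]
    im=p["color"].astype(int); m=((im[...,0]>110)&(im[...,1]<70)&(im[...,2]<70)).astype(np.uint8)
    n,_,st,cc=cv2.connectedComponentsWithStats(m)
    for i in range(1,n):
        d=cc[i]-o
        if st[i,4]>5 and (np.abs(d-65)<65).all(): print(c,st[i],np.round(at_z(p,cc[i],.112 if c=="top" else .088),3))
    print(c,"tcp at crop",(proj(p,[robot.observe()["tool_pos"]])[0]-o)*3)
```

```text
top [272 187   3   6  10] [ 0.623 -0.008  0.112]
top [303 236   4   4  12] [ 0.454 -0.114  0.112]
top tcp at crop [284.5232707  219.53293881]
side [306 202   5  14  52] [ 0.453 -0.123  0.088]
side [239 205  13   4  37] [ 0.627 -0.043  0.088]
side [238 210  13   4  36] [ 0.616 -0.01   0.088]
side tcp at crop [276.08623012  48.17383404]
```

Run:
```python
from h import *
p=robot.camera("side"); t=proj(p,[robot.observe()["tool_pos"]])[0].astype(int);print(t)
cv2.imwrite("pics/b.png",cv2.resize(p["color"][max(t[1]-110,0):t[1]+60,t[0]-100:t[0]+100,::-1],None,fx=3,fy=3))
```

```text
[317 166]
```

View pics/b.png

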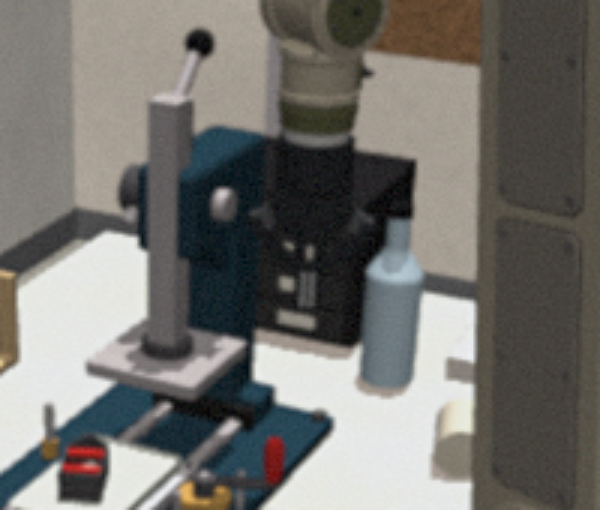

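```bash
python3 -m inch '[0.08,0.1,0.3,0,0,0,-1, 0.08,0.1,0.635,0,0,0,-1, 0.08,0.1,0.635,0,0,0,-1, 0.08,0.1,0.635,0,0,0,-1, 0.08,0.1,0.635,0,0,0,-1]'
cat > arc.py <<'E'
# arc.py pivx pivy off(+ behind for unlocking, - for locking) yawoffset lever_deg... : waypoints for go.py
import sys,subprocess,numpy as np
a=list(map(float,sys.argv[1:])); out=[]
for L in a[4:]:
    l=np.radians(L); u=np.array([np.cos(l),np.sin(l)]); d=np.array([u[1],-u[0]])  # clockwise motion
    p=np.array(a[:2])+.070*u-a[2]*d; w=np.degrees(np.arctan2(d[1],d[0]))+a[3]
    out+=[p[0],p[1],.075,w]
subprocess.run(["python3","go.py"]+[str(x) for x in out])
E
python3 arc.py .519 -.09 .021 0 -158 -165 -172 -180 -188 -196 -204 -212
```

```text
clock: 6.75
tool_pos: [0.4679, -0.1615, 0.0754]
eef_rot: [-1.826, -2.555, 0.0]
force: [0.3, -1.1, 1.1]
opening: -0.001
gripper_force: 0.0
t 6.75 tcp [ 0.4679 -0.1615  0.0754] yaw 108.9 F [ 0.3 -1.1  1.1] j6 [-0.49  0.75]
[0.132, 0.014, 0.002] [-0.0, -0.0, -0.027]
[0.175, 0.001, 0.002] [-0.0, -0.0, 0.034]
[0.219, -0.006, 0.002] [-0.0, -0.0, 0.095]
[0.27, -0.007, 0.002] [-0.0, -0.0, 0.165]
[0.32, -0.002, 0.002] [-0.0, -0.0, 0.235]
[0.37, 0.011, 0.002] [-0.0, -0.0, 0.305]
[0.417, 0.03, 0.002] [-0.0, -0.0, 0.374]
[0.461, 0.056, 0.002] [-0.0, -0.0, 0.444]
```

```bash
python3 -m inch '[0.09,0.014,0,0,0,-0.02,-1, 0.132,0.014,0,0,0,-0.02,-1, 0.154,0.008,0,0,0,0.004,-1, 0.175,0.001,0,0,0,0.034,-1, 0.197,-0.003,0,0,0,0.065,-1, 0.219,-0.006,0,0,0,0.095,-1, 0.245,-0.007,0,0,0,0.13,-1, 0.27,-0.007,0,0,0,0.165,-1, 0.295,-0.005,0,0,0,0.2,-1, 0.32,-0.002,0,0,0,0.235,-1]'; python3 arc.py .519 -.09 .021 0 -188 -192 -196 -200 -204 -208 -212 -216 -220 -224 -228
python3 - <<'E'
from h import *
p=robot.camera("side")
im=p["color"].astype(int); m=((im[...,0]>110)&(im[...,1]<70)&(im[...,2]<70)).astype(np.uint8)
n,_,st,cc=cv2.connectedComponentsWithStats(m)
for i in range(1,n):
    X=at_z(p,cc[i],.088)
    if st[i,4]>8 and .38<X[0]<.65 and -.2<X[1]<.05: print(st[i],np.round(X,3))
E
```

```text
clock: 7.75
tool_pos: [0.4479, -0.1008, 0.0768]
eef_rot: [2.369, 2.057, 0.001]
force: [1.4, -3.2, -0.2]
opening: 0.002
gripper_force: 1.1
t 7.75 tcp [ 0.4479 -0.1008  0.0768] yaw 81.9 F [ 1.4 -3.2 -0.2] j6 [-0.4   1.32]
[-0.002, -0.005, 0.009] [0.002, 0.001, -0.001]
[0.023, -0.012, 0.009] [0.002, 0.001, 0.034]
[0.048, -0.017, 0.009] [0.002, 0.001, 0.069]
[0.073, -0.02, 0.009] [0.002, 0.001, 0.104]
[0.099, -0.021, 0.009] [0.002, 0.001, 0.139]
[0.124, -0.02, 0.009] [0.002, 0.001, 0.174]
[0.149, -0.018, 0.009] [0.002, 0.001, 0.209]
[0.175, -0.014, 0.009] [0.002, 0.001, 0.244]
[0.199, -0.008, 0.009] [0.002, 0.001, 0.279]
[0.224, -0.001, 0.009] [0.002, 0.001, 0.313]
[0.248, 0.009, 0.009] [0.002, 0.001, 0.348]
[239 205  13   4  37] [ 0.627 -0.043  0.088]
[303 206   5  14  50] [ 0.449 -0.093  0.088]
[238 210  13   4  36] [ 0.616 -0.01   0.088]
```

```bash
python3 -m inch '[0.023,-0.012,0.005,0,0,0.034,-1, 0.048,-0.017,0.005,0,0,0.069,-1, 0.073,-0.02,0.005,0,0,0.104,-1, 0.099,-0.021,0.005,0,0,0.139,-1, 0.124,-0.02,0.005,0,0,0.174,-1, 0.149,-0.018,0.005,0,0,0.209,-1, 0.175,-0.014,0.005,0,0,0.244,-1, 0.199,-0.008,0.005,0,0,0.279,-1, 0.224,-0.001,0.005,0,0,0.313,-1, 0.248,0.009,0.005,0,0,0.348,-1]'; python3 arc.py .519 -.09 .021 0 -232 -236 -240 -244 -248 -252 -256 -260 -264 -268 -272
python3 - <<'E'
from h import *
for c in("side","top"):
  p=robot.camera(c)
  im=p["color"].astype(int); m=((im[...,0]>110)&(im[...,1]<70)&(im[...,2]<70)).astype(np.uint8)
  n,_,st,cc=cv2.connectedComponentsWithStats(m)
  for i in range(1,n):
    X=at_z(p,cc[i],.088 if c=="side" else .112)
    if st[i,4]>8 and .38<X[0]<.65 and -.2<X[1]<.05: print(c,st[i],np.round(X,3))
E
```

```text
clock: 8.8
tool_pos: [0.4565, -0.052, 0.0757]
eef_rot: [2.929, 1.128, 0.003]
force: [-0.4, -3.4, 1.7]
opening: -0.002
gripper_force: 1.4
t 8.8 tcp [ 0.4565 -0.052   0.0757] yaw 42.1 F [-0.4 -3.4  1.7] j6 [-0.29  2.12]
[0.025, -0.006, 0.003] [0.002, -0.0, 0.036]
[0.05, -0.011, 0.003] [0.002, -0.0, 0.071]
[0.075, -0.014, 0.003] [0.002, -0.0, 0.106]
[0.101, -0.015, 0.003] [0.002, -0.0, 0.141]
[0.126, -0.014, 0.003] [0.002, -0.001, 0.176]
[0.151, -0.012, 0.003] [0.002, -0.001, 0.211]
[0.177, -0.007, 0.004] [0.002, -0.001, 0.245]
[0.201, -0.002, 0.004] [0.002, -0.001, 0.28]
[0.226, 0.006, 0.004] [0.002, -0.001, 0.315]
[0.249, 0.015, 0.004] [0.002, -0.001, 0.35]
[0.273, 0.026, 0.004] [0.002, -0.001, 0.385]
side [239 205  13   4  38] [ 0.627 -0.043  0.088]
side [238 210  13   4  34] [ 0.616 -0.009  0.088]
side [291 211   5  14  52] [ 0.472 -0.051  0.088]
top [272 187   3   6  10] [ 0.623 -0.008  0.112]
```

```bash
python3 -m inch '[0.025,-0.006,0.003,0,0,0.036,-1, 0.05,-0.011,0.003,0,0,0.071,-1, 0.075,-0.014,0.003,0,0,0.106,-1, 0.101,-0.015,0.003,0,0,0.141,-1, 0.126,-0.014,0.003,0,0,0.176,-1, 0.151,-0.012,0.003,0,0,0.211,-1, 0.177,-0.007,0.003,0,0,0.245,-1, 0.19,-0.005,0.003,0,0,0.26,-1, 0.201,-0.002,0.003,0,0,0.28,-1]'; python3 arc.py .519 -.09 .021 0 -262 -264 -266 -268 -270 -272 -274 -276
cat > knob.py <<'E'
from h import *
for c in("side","top"):
  p=robot.camera(c)
  im=p["color"].astype(int); m=((im[...,0]>110)&(im[...,1]<70)&(im[...,2]<70)).astype(np.uint8)
  n,_,st,cc=cv2.connectedComponentsWithStats(m)
  for i in range(1,n):
    X=at_z(p,cc[i],.088 if c=="side" else .112)
    if st[i,4]>8 and .38<X[0]<.65 and -.2<X[1]<.05: print(c,st[i],np.round(X,3))
E
python3 knob.py
```

```text
clock: 9.8
tool_pos: [0.4847, -0.0241, 0.0741]
eef_rot: [3.129, 0.28, -0.0]
force: [-2.2, -1.8, 3.0]
opening: 0.0
gripper_force: 1.3
t 9.8 tcp [ 0.4847 -0.0241  0.0741] yaw 10.2 F [-2.2 -1.8  3. ] j6 [-0.22  2.75]
[0.019, 0.001, -0.005] [0.0, 0.0, 0.019]
[0.032, -0.002, -0.005] [0.0, 0.0, 0.037]
[0.044, -0.005, -0.005] [0.0, 0.0, 0.054]
[0.057, -0.007, -0.005] [0.0, 0.0, 0.072]
[0.069, -0.009, -0.005] [0.0, 0.0, 0.089]
[0.082, -0.01, -0.005] [0.0, 0.0, 0.107]
[0.095, -0.011, -0.005] [0.0, 0.0, 0.124]
[0.107, -0.011, -0.005] [0.0, 0.0, 0.141]
side [239 205  13   4  36] [ 0.628 -0.043  0.088]
side [238 210  13   4  33] [ 0.616 -0.009  0.088]
side [278 211   5  14  44] [ 0.507 -0.036  0.088]
```

```bash
python3 -m inch '[0.012,0,-0.003,0,0,0.01,-1, 0.022,0,-0.003,0,0,0.02,-1, 0.032,-0.002,-0.003,0,0,0.02,-1, 0.044,-0.003,-0.003,0,0,0.02,-1, 0.057,-0.004,-0.003,0,0,0.02,-1, 0.063,-0.004,-0.003,0,0,0.02,-1, 0.063,-0.004,-0.003,0,0,0.02,-1]'; python3 go.py; python3 knob.py | grep -v " 13 "
```

```text
clock: 10.6
tool_pos: [0.4977, -0.0212, 0.0739]
eef_rot: [3.134, 0.215, 0.0]
force: [-1.4, 0.5, 1.0]
opening: 0.003
gripper_force: 0.6
t 10.6 tcp [ 0.4977 -0.0212  0.0739] yaw 7.9 F [-1.4  0.5  1. ] j6 [-0.2  2.8]
```

```bash
python3 -m inch '[0.006,0,0,0,0,0,-1, 0.012,0,0,0,0,0,-1, 0.018,0,0,0,0,0,-1, 0.024,0,0,0,0,0,-1, 0.024,0,0,0,0,0,-1]'; python3 go.py; python3 knob.py
```

```text
clock: 11.2
tool_pos: [0.5014, -0.0208, 0.0738]
eef_rot: [3.134, 0.214, -0.002]
force: [-5.4, -0.3, 2.7]
opening: -0.001
gripper_force: 2.6
t 11.2 tcp [ 0.5014 -0.0208  0.0738] yaw 7.8 F [-5.4 -0.3  2.7] j6 [-0.2  2.8]
side [239 205  13   4  37] [ 0.627 -0.043  0.088]
side [238 210  13   4  35] [ 0.617 -0.009  0.088]
side [272 211   5  13  44] [ 0.521 -0.027  0.088]
```

```bash
python3 -m inch '[0.006,0,0,0,0,0,-1, 0.012,0,0,0,0,0,-1, 0.018,0,0,0,0,0,-1, 0.018,0,0,0,0,0,-1, 0.018,0,0,0,0,0,-1]'; python3 go.py; python3 knob.py
```

```text
clock: 11.8
tool_pos: [0.5017, -0.0206, 0.0736]
eef_rot: [3.133, 0.214, -0.011]
force: [-13.0, -3.7, 7.9]
opening: 0.001
gripper_force: 7.7
t 11.8 tcp [ 0.5017 -0.0206  0.0736] yaw 7.8 F [-13.   -3.7   7.9] j6 [-0.2   2.81]
side [239 205  13   4  37] [ 0.627 -0.043  0.088]
side [238 210  13   4  34] [ 0.617 -0.009  0.088]
side [272 211   5  13  43] [ 0.521 -0.027  0.088]
```

```bash
python3 -m inch '[-0.1,0,0,0,0,0,-1, -0.15,0,-0.1,0,0,0,-1, -0.15,0,-0.3,0,0,0,-1, -0.15,0,-0.45,0,0,0,-1, -0.15,0,-0.45,0,0,0,-1]'; python3 go.py .61 .10 .165 88.7 .62 .125 .165 88.7
```

```text
clock: 12.4
tool_pos: [0.4803, -0.0249, 0.1688]
eef_rot: [3.132, 0.215, 0.017]
force: [0.6, 0.3, 0.6]
opening: -0.002
gripper_force: 0.0
t 12.4 tcp [ 0.4803 -0.0249  0.1688] yaw 7.8 F [0.6 0.3 0.6] j6 [-0.22  2.79]
[0.727, -0.53, 0.025] [0.005, -0.003, -0.706]
[0.794, -0.647, 0.025] [0.005, -0.003, -0.706]
```

```bash
python3 -m inch '[0.794,-0.647,0,0.005,-0.003,-0.706,-1, 0.794,-0.647,0,0.005,-0.003,-0.706,-1, 0.794,-0.647,0,0.005,-0.003,-0.706,-1, 0.794,-0.647,0,0.005,-0.003,-0.706,-1, 0.794,-0.647,0,0.005,-0.003,-0.706,-1, 0.794,-0.647,0,0.005,-0.003,-0.706,-1, 0.794,-0.647,0,0.005,-0.003,-0.706,-1, 0.794,-0.647,0,0.005,-0.003,-0.706,-1, 0.794,-0.647,0,0.005,-0.003,-0.706,-1, 0.794,-0.647,0,0.005,-0.003,-0.706,-1]'; python3 go.py .62 .13 .052 88.7 .62 .10 .052 88.7 .6165 -.03 .052 88.7
python3 - <<'E'
from fit import *
names=("tray_handle","tray_centre")
for k in range(2):
  for c in("top","side"):
    p=robot.camera(c)
    for n in names:
      for d in robot.place_of(n,p)[:1]: print(c,n,round(d["score"],2),np.round(at_z(p,d["point"],.068 if n=="tray_handle" else .059),3))
E
```

```text
clock: 13.4
tool_pos: [0.6164, 0.1261, 0.163]
eef_rot: [-2.234, -2.196, 0.008]
force: [0.3, 0.0, -0.5]
opening: 0.001
gripper_force: 0.0
t 13.4 tcp [0.6164 0.1261 0.163 ] yaw 89.0 F [ 0.3  0.  -0.5] j6 [0.07 1.66]
[0.019, 0.023, 0.555] [-0.005, -0.001, 0.003]
[-0.131, 0.026, 0.555] [-0.005, -0.001, 0.003]
[-0.781, 0.019, 0.553] [-0.005, -0.001, 0.003]
top tray_handle 0.73 [0.619 0.087 0.068]
side tray_handle 0.78 [0.61  0.079 0.068]
side tray_centre 0.65 [ 0.628 -0.052  0.059]
top tray_handle 0.7 [0.619 0.083 0.068]
top tray_centre 0.84 [ 0.622 -0.044  0.059]
side tray_handle 0.51 [0.624 0.079 0.068]
side tray_centre 0.65 [ 0.625 -0.052  0.059]
```

```bash
python3 -m inch '[0.03,0.02,0.2,-0.005,0,0,-1, 0.03,0.02,0.4,-0.005,0,0,-1, 0.03,0.02,0.555,-0.005,0,0,-1, 0.0,0.02,0.555,-0.005,0,0,-1, -0.05,0.02,0.555,-0.005,0,0,-1, -0.1,0.02,0.555,-0.005,0,0,-1, -0.14,0.02,0.555,-0.005,0,0,-1, -0.17,0.02,0.555,-0.005,0,0,-1, -0.2,0.02,0.555,-0.005,0,0,-1]'; python3 go.py .619 .03 .052 88.7 .6165 -.03 .052 88.7
```

```text
clock: 14.9
tool_pos: [0.6183, 0.0849, 0.054]
eef_rot: [-2.246, -2.196, -0.003]
force: [0.1, -0.3, -0.2]
opening: -0.002
gripper_force: 0.0
t 14.9 tcp [0.6183 0.0849 0.054 ] yaw 88.7 F [ 0.1 -0.3 -0.2] j6 [0.01 1.6 ]
[-0.274, 0.01, 0.01] [0.001, -0.001, 0.0]
[-0.575, 0.004, 0.009] [0.001, -0.001, 0.0]
```

Run:
```python
from h import *
ims=[]
for c in("top","side"):
    p=robot.camera(c); ce=proj(p,[[.61,.03,.06]])[0].astype(int); y,x=max(ce[1]-65,0),ce[0]-65
    ims.append(cv2.resize(p["color"][y:y+130,x:x+130,::-1],None,fx=3,fy=3,interpolation=cv2.INTER_CUBIC))
    for n in ("tray_handle","tray_centre"):
      for d in robot.place_of(n,p)[:1]: print(c,n,round(d["score"],2),np.round(at_z(p,d["point"],.068 if n=="tray_handle" else .059),3))
cv2.imwrite("pics/c.png",np.hstack(ims))
```

```text
top tray_centre 0.77 [ 0.626 -0.049  0.059]
side tray_handle 0.76 [0.613 0.083 0.068]
side tray_centre 0.55 [ 0.633 -0.059  0.059]
```

View pics/c.png

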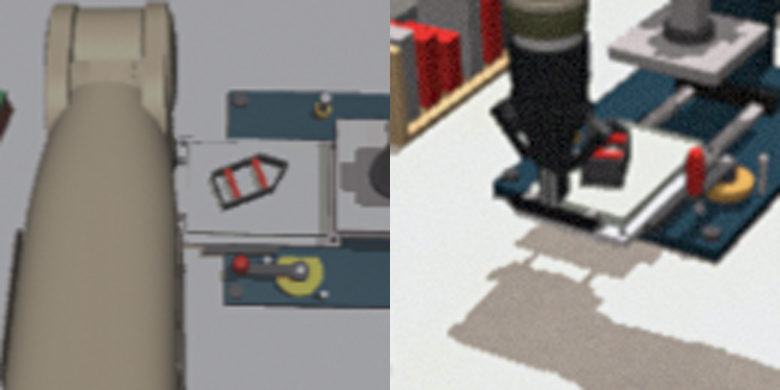

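Run:
```python
from h import *
p=robot.camera("side"); s=robot.observe(); print(s["tool_pos"])
t=proj(p,[s["tool_pos"]])[0]; x,y=(t-[40,45]).astype(int)
im=cv2.resize(p["color"][y:y+75,x:x+80,::-1],None,fx=8,fy=8,interpolation=cv2.INTER_CUBIC)
X=s["tool_pos"]
for d in [(0,0,0),(-.0145,0,0),(.0145,0,0),(0,0,.022)]:
    u=(proj(p,[X+d])[0]-[x,y]+.5)*8; cv2.circle(im,tuple(u.astype(int)),4,(255,0,255),1)
for hx in(-.05,.05):
    u=(proj(p,[[.619+hx,.075,.068]])[0]-[x,y]+.5)*8; cv2.circle(im,tuple(u.astype(int)),4,(0,255,0),1)
cv2.imwrite("pics/d.png",im)
```

```text
[0.61745807 0.08614782 0.05279687]
```

View pics/d.png

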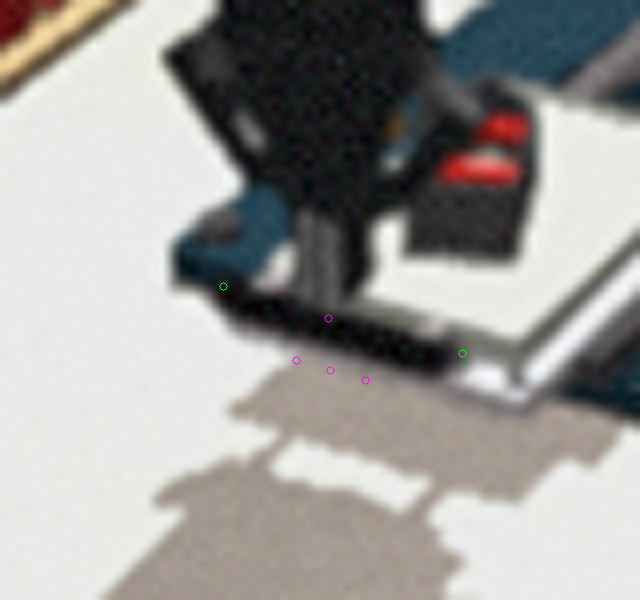

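```bash
python3 -m inch '[0.1,0,0,0,0,0,-1, 0.2,0,0,0,0,0,-1, 0.27,0,0,0,0,0,-1, 0.27,0,0,0,0,0,-1]'
python3 - <<'E'
from h import *
p=robot.camera("side"); s=robot.observe(); print(s["tool_pos"])
for d in robot.place_of("tray_handle",p)[:1]: print(np.round(at_z(p,d["point"],.068),3))
t=proj(p,[s["tool_pos"]])[0]; x,y=(t-[40,45]).astype(int)
im=cv2.resize(p["color"][y:y+75,x:x+80,::-1],None,fx=8,fy=8,interpolation=cv2.INTER_CUBIC)
im=(255*(im/255.)**.5).astype(np.uint8)
X=s["tool_pos"]
for d in [(0,0,0),(-.0145,0,0),(.0145,0,0),(0,0,.022)]:
    u=(proj(p,[X+d])[0]-[x,y]+.5)*8; cv2.circle(im,tuple(u.astype(int)),4,(255,0,255),1)
cv2.imwrite("pics/e.png",im)
E
```

```text
clock: 15.65
tool_pos: [0.6185, 0.1417, 0.0528]
eef_rot: [-2.241, -2.199, -0.001]
force: [0.3, 0.0, 0.2]
opening: 0.001
gripper_force: 0.0
[0.61853136 0.14068616 0.05278284]
[0.614 0.086 0.068]
```

View pics/e.png

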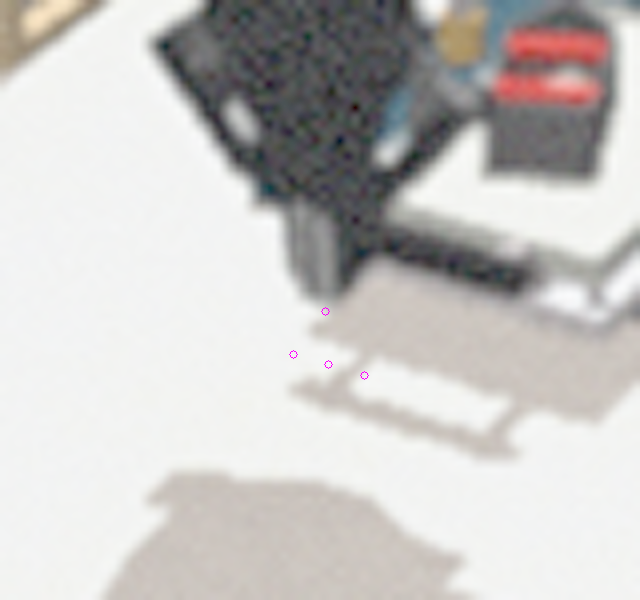

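```bash
python3 -m inch '[0,0,0.07,0,0,0,-1, 0,0,0.135,0,0,0,-1, -0.05,0,0.135,0,0,0,-1, -0.1,0,0.135,0,0,0,-1, -0.15,0,0.135,0,0,0,-1, -0.2,0,0.135,0,0,0,-1, -0.23,0,0.135,0,0,0,-1, -0.26,0,0.135,0,0,0,-1, -0.28,0,0.135,0,0,0,-1, -0.3,0,0.135,0,0,0,-1]'
python3 - <<'E'
from h import *
for c in("side","top"):
  p=robot.camera(c)
  for n in("tray_handle","tray_centre"):
    for d in robot.place_of(n,p)[:1]: print(c,n,np.round(at_z(p,d["point"],.068 if n=="tray_handle" else .059),3))
E
```

```text
clock: 16.75
tool_pos: [0.6176, 0.0798, 0.0262]
eef_rot: [-2.244, -2.196, -0.002]
force: [-0.7, 3.5, 1.5]
opening: -0.004
gripper_force: 1.6
side tray_handle [0.619 0.045 0.068]
side tray_centre [ 0.615 -0.082  0.059]
top tray_handle [0.626 0.062 0.068]
top tray_centre [ 0.622 -0.064  0.059]
```

```bash
python3 -m inch '[-0.04,0,0,0,0,0,-1, -0.09,0,0,0,0,0,-1, -0.14,0,0,0,0,0,-1, -0.19,0,0,0,0,0,-1, -0.24,0,0,0,0,0,-1, -0.29,0,0,0,0,0,-1, -0.34,0,0,0,0,0,-1, -0.38,0,0,0,0,0,-1, -0.42,0,0,0,0,0,-1, -0.45,0,0,0,0,0,-1]'
python3 - <<'E'
from h import *
for c in("side","top"):
  p=robot.camera(c)
  for n in("tray_handle","tray_centre","die"):
    for d in robot.place_of(n,p)[:1]: print(c,n,np.round(at_z(p,d["point"],.068 if n=="tray_handle" else .059),3))
E
```

```text
clock: 18.05
tool_pos: [0.6152, -0.0111, 0.0256]
eef_rot: [-2.245, -2.195, -0.001]
force: [-3.1, 2.9, 1.0]
opening: 0.0
gripper_force: 1.7
side tray_handle [ 0.616 -0.037  0.068]
side tray_centre [ 0.625 -0.174  0.059]
side die [0.669 0.384 0.059]
top tray_centre [ 0.615 -0.147  0.059]
top die [ 0.625 -0.149  0.059]
```

Small steps to the stop now.

```bash
python3 -m inch '[-0.03,0,0,0,0,0,-1, -0.05,0,0,0,0,0,-1, -0.065,0,0,0,0,0,-1, -0.08,0,0,0,0,0,-1, -0.09,0,0,0,0,0,-1, -0.09,0,0,0,0,0,-1]'
```

```text
clock: 19.05
tool_pos: [0.615, -0.0288, 0.0257]
eef_rot: [-2.246, -2.195, -0.001]
force: [0.7, 0.9, -0.2]
opening: 0.001
gripper_force: 0.3
```

```bash
python3 -m inch '[-0.01,0,0,0,0,0,-1, -0.02,0,0,0,0,0,-1, -0.025,0,0,0,0,0,-1, -0.03,0,0,0,0,0,-1, -0.03,0,0,0,0,0,-1]'
```

```text
clock: 19.55
tool_pos: [0.6149, -0.0332, 0.0257]
eef_rot: [-2.243, -2.196, -0.003]
force: [0.4, 6.1, 1.2]
opening: 0.001
gripper_force: 2.7
```

```bash
python3 -m inch '[-0.007,0,0,0,0,0,-1, -0.014,0,0,0,0,0,-1, -0.02,0,0,0,0,0,-1, -0.02,0,0,0,0,0,-1]'
```

```text
clock: 19.95
tool_pos: [0.6148, -0.0332, 0.0258]
eef_rot: [-2.237, -2.196, -0.012]
force: [1.0, 16.8, 3.2]
opening: -0.005
gripper_force: 8.4
```

```bash
python3 -m inch '[0.1,0,0,0,0,0,-1, 0.2,0,-0.1,0,0,0,-1, 0.2,0,-0.4,0,0,0,-1, 0.2,0,-0.7,0,0,0,-1, 0.2,0,-0.7,0,0,0,-1]'; python3 go.py .555 -.010 .165 8
python3 - <<'E'
from h import *
p=robot.camera("side")
for n in("tray_handle","tray_centre","die","lock_knob"):
    for d in robot.place_of(n,p)[:1]: print(n,d["score"],np.round(at_z(p,d["point"],.068 if n=="tray_handle" else .059),3))
E
python3 knob.py
```

```text
clock: 20.45
tool_pos: [0.6181, 0.0008, 0.1712]
eef_rot: [2.242, 2.193, 0.007]
force: [1.3, -0.3, -0.1]
opening: 0.002
gripper_force: 0.0
t 20.45 tcp [0.6181 0.0008 0.1712] yaw 88.7 F [ 1.3 -0.3 -0.1] j6 [-0.13  1.46]
[-0.061, -0.315, 0.029] [0.003, -0.002, 0.705]
tray_handle 0.61 [ 0.615 -0.059  0.068]
tray_centre 0.8 [ 0.606 -0.179  0.059]
die 0.71 [ 0.521 -0.091  0.059]
lock_knob 0.65 [ 0.52  -0.027  0.059]
side [262 188  10   3  20] [ 0.622 -0.174  0.088]
side [260 193  11   2  20] [ 0.611 -0.145  0.088]
side [272 211   6  14  55] [ 0.52  -0.025  0.088]
```

```bash
python3 -m inch '[-0.06,-0.315,0,0.003,-0.002,0.705,-1, -0.06,-0.315,0,0.003,-0.002,0.705,-1, -0.06,-0.315,0,0.003,-0.002,0.705,-1, -0.06,-0.315,0,0.003,-0.002,0.705,-1, -0.06,-0.315,0,0.003,-0.002,0.705,-1, -0.06,-0.315,0,0.003,-0.002,0.705,-1, -0.06,-0.315,0,0.003,-0.002,0.705,-1, -0.06,-0.315,0,0.003,-0.002,0.705,-1, -0.06,-0.315,0,0.003,-0.002,0.705,-1, -0.06,-0.315,0,0.003,-0.002,0.705,-1]'; python3 go.py .557 -.010 .165 8  .557 -.01 .062 8
```

```text
clock: 21.8
tool_pos: [0.5515, -0.009, 0.164]
eef_rot: [-3.131, -0.21, 0.016]
force: [0.0, -0.4, -0.5]
opening: 0.003
gripper_force: 0.0
t 21.8 tcp [ 0.5515 -0.009   0.164 ] yaw 7.7 F [ 0.  -0.4 -0.5] j6 [-0.16  2.84]
[0.027, 0.009, -0.005] [-0.002, 0.005, -0.003]
[0.032, 0.011, 0.51] [-0.002, 0.005, -0.003]
```

```bash
python3 -m inch '[0.032,0.011,0.2,-0.002,0.005,0,-1, 0.032,0.011,0.4,-0.002,0.005,0,-1, 0.032,0.011,0.51,-0.002,0.005,0,-1, 0.032,0.011,0.51,-0.002,0.005,0,-1]'; sed -i 's/,.075,w/,.062,w/' arc.py; python3 arc.py .519 -.09 -.021 0 90 96 102 108 114 120 126 132
```

```text
clock: 22.2
tool_pos: [0.5539, -0.0095, 0.0587]
eef_rot: [-3.132, -0.217, 0.01]
force: [-0.3, 0.3, 0.0]
opening: 0.001
gripper_force: 0.0
t 22.2 tcp [ 0.5539 -0.0095  0.0587] yaw 7.9 F [-0.3  0.3  0. ] j6 [-0.16  2.84]
[-0.076, 0.042, -0.016] [-0.001, 0.003, 0.069]
[-0.112, 0.028, -0.016] [-0.001, 0.003, 0.017]
[-0.149, 0.018, -0.016] [-0.001, 0.003, -0.035]
[-0.186, 0.012, -0.016] [-0.001, 0.003, -0.088]
[-0.225, 0.009, -0.015] [-0.002, 0.003, -0.14]
[-0.263, 0.011, -0.015] [-0.002, 0.003, -0.193]
[-0.301, 0.016, -0.015] [-0.002, 0.003, -0.245]
[-0.338, 0.026, -0.015] [-0.002, 0.003, -0.297]
```

```bash
python3 -m inch '[-0.04,0.04,-0.01,0,0,0,-1, -0.076,0.04,-0.01,0,0,0,-1, -0.094,0.035,-0.01,0,0,0,-1, -0.112,0.028,-0.01,0,0,0,-1, -0.13,0.023,-0.01,0,0,-0.02,-1, -0.149,0.018,-0.01,0,0,-0.045,-1, -0.168,0.015,-0.01,0,0,-0.07,-1, -0.186,0.012,-0.01,0,0,-0.095,-1, -0.205,0.01,-0.01,0,0,-0.12,-1, -0.225,0.009,-0.01,0,0,-0.145,-1]';  python3 knob.py|grep -v "19.  0.1"; python3 arc.py .519 -.09 -.021 0 114 118 122 126 130 135 140 145 150 155 160
```

```text
clock: 23.2
tool_pos: [0.5153, -0.0173, 0.0669]
eef_rot: [3.068, 0.672, 0.011]
force: [2.0, 3.2, 1.7]
opening: -0.001
gripper_force: 1.3
side [262 188   7   3  12] [ 0.626 -0.173  0.088]
side [260 193  10   2  18] [ 0.613 -0.144  0.088]
side [280 212   7  13  52] [ 0.497 -0.036  0.088]
t 23.3 tcp [ 0.5145 -0.0176  0.0667] yaw 24.6 F [ 0.7  1.8 -0.3] j6 [-0.19  2.52]
[-0.022, -0.01, 0.023] [0.001, -0.003, 0.005]
[-0.047, -0.017, 0.023] [0.001, -0.003, -0.03]
[-0.072, -0.022, 0.023] [0.001, -0.003, -0.065]
[-0.097, -0.025, 0.023] [0.001, -0.003, -0.099]
[-0.122, -0.027, 0.023] [0.001, -0.003, -0.134]
[-0.154, -0.026, 0.023] [0.001, -0.002, -0.178]
[-0.186, -0.023, 0.022] [0.002, -0.002, -0.222]
[-0.217, -0.017, 0.022] [0.002, -0.002, -0.265]
[-0.248, -0.008, 0.022] [0.002, -0.002, -0.309]
[-0.278, 0.004, 0.022] [0.002, -0.002, -0.353]
[-0.306, 0.018, 0.022] [0.002, -0.002, -0.396]
```

Knob follows (0.497, −0.03). Continue round.

```bash
python3 -m inch '[-0.022,-0.01,0.02,0,0,0,-1, -0.047,-0.017,0.02,0,0,-0.03,-1, -0.072,-0.022,0.02,0,0,-0.065,-1, -0.097,-0.025,0.02,0,0,-0.1,-1, -0.122,-0.027,0.02,0,0,-0.134,-1, -0.154,-0.026,0.02,0,0,-0.178,-1, -0.186,-0.023,0.02,0,0,-0.222,-1, -0.217,-0.017,0.02,0,0,-0.265,-1, -0.248,-0.008,0.02,0,0,-0.309,-1, -0.278,0.004,0.02,0,0,-0.353,-1]';  python3 knob.py|grep -v "\[26"; python3 arc.py .519 -.09 -.021 0 155 160 165 170 175 180 185 190 195 200
```

```text
clock: 24.3
tool_pos: [0.464, -0.0418, 0.0614]
eef_rot: [2.645, 1.691, 0.006]
force: [1.8, 2.0, 0.4]
opening: 0.001
gripper_force: 1.2
side [299 209   5  14  33] [ 0.453 -0.074  0.088]
t 24.4 tcp [ 0.4631 -0.0421  0.0612] yaw 64.9 F [-0.6  0.4  0.1] j6 [-0.26  1.74]
[0.006, 0.005, -0.004] [0.001, -0.001, -0.0]
[-0.025, -0.003, -0.004] [0.001, -0.0, -0.044]
[-0.056, -0.008, -0.004] [0.001, -0.0, -0.088]
[-0.088, -0.011, -0.004] [0.001, -0.0, -0.131]
[-0.12, -0.01, -0.004] [0.001, -0.0, -0.175]
[-0.152, -0.007, -0.004] [0.001, -0.0, -0.219]
[-0.183, -0.001, -0.004] [0.001, -0.0, -0.262]
[-0.214, 0.008, -0.004] [0.001, -0.0, -0.306]
[-0.243, 0.019, -0.004] [0.001, -0.0, -0.35]
[-0.272, 0.033, -0.004] [0.001, 0.0, -0.393]
```

```bash
python3 -m inch '[-0.025,-0.003,0,0,0,-0.044,-1, -0.056,-0.008,0,0,0,-0.088,-1, -0.088,-0.011,0,0,0,-0.131,-1, -0.12,-0.01,0,0,0,-0.175,-1, -0.152,-0.007,0,0,0,-0.219,-1, -0.183,-0.001,0,0,0,-0.262,-1, -0.214,0.008,0,0,0,-0.306,-1, -0.235,0.016,0,0,0,-0.34,-1, -0.255,0.025,0,0,0,-0.368,-1, -0.272,0.033,0,0,0,-0.393,-1]';  python3 knob.py|grep -v "\[26"; python3 arc.py .519 -.09 -.021 0 200 202 204 206 208 210 212
```

```text
clock: 25.4
tool_pos: [0.4458, -0.0933, 0.0609]
eef_rot: [1.801, 2.573, 0.003]
force: [-0.6, 2.1, 2.6]
opening: 0.001
gripper_force: 1.1
t 25.5 tcp [ 0.446  -0.0937  0.0609] yaw 109.9 F [-0.3  0.3  0.2] j6 [-0.38  0.84]
[-0.002, -0.001, -0.005] [0.001, 0.0, -0.001]
[-0.015, -0.004, -0.005] [0.001, 0.0, -0.018]
[-0.027, -0.007, -0.005] [0.001, 0.0, -0.036]
[-0.04, -0.009, -0.005] [0.001, 0.0, -0.053]
[-0.052, -0.012, -0.005] [0.001, 0.0, -0.071]
[-0.065, -0.013, -0.005] [0.001, 0.0, -0.088]
[-0.077, -0.015, -0.005] [0.001, 0.0, -0.106]
```

```bash
python3 -m inch '[-0.008,-0.002,0,0,0,-0.01,-1, -0.015,-0.004,0,0,0,-0.018,-1, -0.021,-0.005,0,0,0,-0.027,-1, -0.027,-0.007,0,0,0,-0.036,-1, -0.034,-0.008,0,0,0,-0.045,-1, -0.04,-0.009,0,0,0,-0.053,-1, -0.046,-0.01,0,0,0,-0.053,-1, -0.046,-0.01,0,0,0,-0.053,-1]';  python3 knob.py|grep -v "\[26"; python3 arc.py .519 -.09 -.021 0 206 208 210 212
```

```text
clock: 26.3
tool_pos: [0.4479, -0.1031, 0.0611]
eef_rot: [1.661, 2.664, 0.004]
force: [-1.2, 3.4, -2.0]
opening: -0.0
gripper_force: 1.7
t 26.4 tcp [ 0.4479 -0.1031  0.0612] yaw 116.1 F [-1.9  3.3 -1.2] j6 [-0.4   0.71]
[0.008, -0.002, -0.004] [0.001, 0.0, 0.001]
[-0.004, -0.005, -0.004] [0.001, 0.0, -0.016]
[-0.017, -0.008, -0.004] [0.001, 0.0, -0.034]
[-0.029, -0.011, -0.004] [0.001, 0.001, -0.051]
```

```bash
python3 -m inch '[-0.006,0,0,0,0,0,-1, -0.012,0,0,0,0,0,-1, -0.018,0,0,0,0,0,-1, -0.018,0,0,0,0,0,-1]'; python3 -m inch '[-0.006,0,0,0,0,0,-1, -0.01,0,0,0,0,0,-1, -0.01,0,0,0,0,0,-1]'
```

```text
clock: 26.8
tool_pos: [0.4479, -0.1033, 0.0609]
eef_rot: [-1.658, -2.665, -0.009]
force: [-5.6, 11.9, 4.9]
opening: -0.001
gripper_force: 6.6
clock: 27.1
tool_pos: [0.4479, -0.1034, 0.0609]
eef_rot: [-1.656, -2.663, -0.012]
force: [-6.4, 17.9, 8.1]
opening: 0.001
gripper_force: 9.3
```

```bash
python3 -m inch '[0.07,0,0,0,0,0,-1, 0.15,0,-0.02,0,0,0,-1, 0.15,0,-0.3,0,0,0,-1, 0.15,0,-0.6,0,0,0,-1, 0.15,0,-0.6,0,0,0,-1]'; python3 knob.py
python3 - <<'E'
from h import *
ims=[]
for c in("top","side"):
    p=robot.camera(c); ce=proj(p,[[.55,-.1,.06]])[0].astype(int); y,x=max(ce[1]-65,0),ce[0]-65
    ims.append(cv2.resize(p["color"][y:y+130,x:x+130,::-1],None,fx=3,fy=3,interpolation=cv2.INTER_CUBIC))
    for n in("tray_handle","tray_centre","die","lock_knob"):
      for d in robot.place_of(n,p)[:1]: print(c,n,round(d["score"],2),np.round(at_z(p,d["point"],.068 if n=="tray_handle" else .061),3))
cv2.imwrite("pics/f.png",np.hstack(ims))
E
```

```text
clock: 27.6
tool_pos: [0.44, -0.0823, 0.187]
eef_rot: [1.655, 2.655, 0.005]
force: [0.8, -1.3, 0.3]
opening: -0.001
gripper_force: 0.0
side [262 188  10   3  15] [ 0.622 -0.175  0.088]
side [260 193  11   2  20] [ 0.611 -0.145  0.088]
side [306 200   5  14  50] [ 0.458 -0.135  0.088]
top tray_handle 0.45 [ 0.612 -0.057  0.068]
top die 0.46 [ 0.593 -0.153  0.061]
side tray_handle 0.73 [ 0.614 -0.045  0.068]
side tray_centre 0.77 [ 0.62  -0.176  0.061]
side die 0.57 [ 0.623 -0.161  0.061]
side lock_knob 0.66 [ 0.45  -0.122  0.061]
```

View pics/f.png

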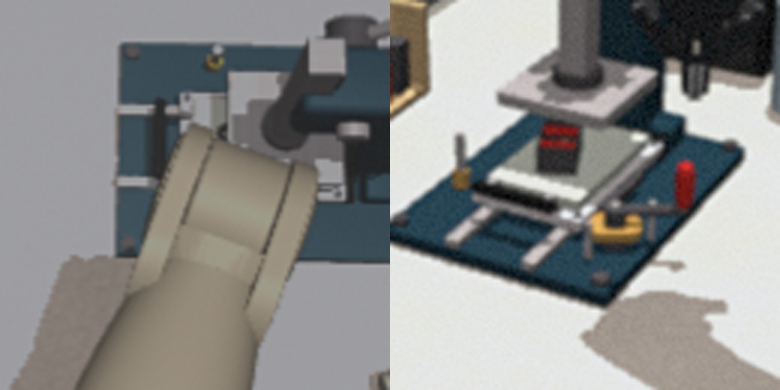

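The picture shows the tray home under the platen with the die upright on it (about (560,145)). The lever is back at locked (knob at (685,185)) and the fingers are clear.

```bash
python3 -c "
from plant import robot
print(robot.finish_job())"
```

```text
the job is handed in; nothing more can be done
None
```

The job is handed in, though no verdict came back: I pushed the cam lever to its low point, the tray fully home, and the lever back to its locked stop; the last pictures show the die upright under the platen.

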